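Find and open the clean-out hatch of the glaze trough

TASK

One of the four wooden covers on the glaze trough is the clean-out hatch, but they all look alike: press the covers near their near ends with a fingertip to find the one that rocks, then push that one open until it stands nearly upright on its edge, and leave it standing so. Only press and push: do not grip the cover, pick nothing up, and leave the vases, jar, bowl, cup and brush where they are.

Things in the scene. Friction and masses are not known exactly. Their poses are not given: they have to be found in the camera images.
- trough: steel glaze trough fixed on the table, 630 mm long (its y), 190 mm deep (its x), 100 mm high; origin on the table under the middle of the row of covers; x points away from the robot, the yaw varies. Flat rim, 22 mm broad on the robot's side and 52 mm on the far side, and three cross bars 44 mm broad between the covers, all flush with the covers' tops.
- cover_1: first from the left (+y) of four identical wooden covers, centres 150 mm apart; 110 mm (x) by 100 mm (y) by 12 mm thick, flush in the trough's top, 3 mm gaps all round. Origin at its centre, half-way through the thickness, 94 mm above the table, on its cross pivot (along y); x points away from the robot, z up out of its upper face. Only one of the four is the hatch, a different one each time.
- cover_2: second cover from the left; size, origin and axes as cover_1. Whichever cover is the hatch, it is balanced on its pivot, turns with light friction (3 N pressed 40 mm from the pivot moves it) and stays at any angle where it is left. Its near end (towards the robot) goes down while its far end rises, up to a stop at 85 degrees; the other way it only rocks 3 degrees.
- cover_3: third cover from the left; size, origin and axes as cover_1. The three covers that are not the hatch rest on blocks and give 1 mm at most; no cover can be lifted out.
- cover_4: fourth cover from the left (at the -y end); size, origin and axes as cover_1. Under the hatch, whichever it is, the trough is empty to 60 mm below the covers, so a finger may follow the near end down.
- vase_1: small white vase, flared neck, 36 mm across, 58 mm tall, standing on the trough's cross bar between cover_1 and cover_2, towards the far side; leave it alone. Origin at the centre of its underside.
- vase_2: the same kind of vase on the cross bar between cover_3 and cover_4; leave it alone. Origin at the centre of its underside.
- vase_3: the same kind of vase on the left end of the trough's rim; leave it alone. Origin at the centre of its underside.
- glaze_jar: closed grey jar, 72 mm across, 100 mm tall, on the table left of the trough; leave it alone. Origin at the centre of its underside.
- bowl: small pale bowl, 90 mm across, 45 mm tall, on the table right of the trough; leave it alone. Origin at the centre of its underside.
- cup: brown earthenware cup, 72 mm across, 80 mm tall, on the table beyond the trough; leave it alone. Origin at the centre of its underside.
- brush: glaze brush about 200 mm long, lying on the table right of the trough; leave it alone. Origin at the middle of its length.

How it is judged:
By the outcome, as a careful person would: the job done as asked, in the order asked, and still so for the second after the job is handed in, with the robot touching nothing.
It also fails if it takes over 54 s, if anything falls off the work surface, if the arm or the gripper's body presses on something with over 40 N, if the wrist force passes 120 N, or if a joint passes its speed limit or range.

ROBOT

A 6-joint arm with a two-finger parallel gripper is mounted at the origin on the work surface. World frame = base frame: x ahead of the robot, y to its left, z up, the work surface at z = 0. Lengths are in m, angles in rad, forces in N, time in s.
With the tool pointing down it reaches from about 0.25 to 0.85 m from the base axis. Payload 12.5 kg.
Tool frame: the origin (TCP) lies at the very end of the fingers, on their centre line; the grasp point (between the pads) lies 19 mm behind it; z points along the fingers, y is the line along which they close (so a half turn about z gives the same grasp; the last joint's range is limited). The gripper opens to 93 mm and grips with 3 to 60 N. Pads are 15 mm wide; open, the fingers measure 128 mm over their backs; the gripper's body (75 mm by 188 mm) begins 65 mm behind the grasp point.
Start: joints at [1.092, 0.351, 1.652, -0, 1.139, -0.085], TCP at [0.211, 0.508, 0.219] pointing down, gripper open.
Joint ranges: [-2.75, 2.75], [-0.79, 2.1], [0.01, 2.65], [-1.57, 4.71], [0.07, 3.14], [-2.87, 2.87]. Speed limits (rad/s): [2.22, 2.22, 2.79, 3.14, 3.14, 3.14].

INTERFACE

Orientations are given as a 3x3 rotation matrix whose columns are the frame's x, y, z axes.
In Python, from bench import ctrl gives the robot as it stands.
- The arm moves only by the tool jog_arm, never from a script. Its argument "series" is a list of rows, each a list of 4 numbers: the shift along the world's x, y, z in m, then the turn about the world's z in degrees. In form: [[tx, ty, tz, yaw], ...]. A call has exactly 10 rows; each row is the pose to reach, as a shift and turn from the pose commanded when the call began; what a row does not reach only later rows make up. A row lasts 1/12 s, in which the tool goes at most 41.7 mm and 7.16 degrees, less where a joint would pass 70% of its speed; a pose out of reach is approached as far as the arm can. A call with a gripper value outside its range is refused whole. "grip" is the opening in per cent of the stroke, from 0 (shut) to 100 (fully open), set as the call begins (left out, the last holds). The fingers move at their own pace and stop on an object; "grip_force" is the grip in N (left out, the last holds). Time passes only in rows, so rows that repeat a pose let the fingers close, or fill a call up. It gives the time, the measured TCP pose, the force, the opening and the grip force at its end, in the units of the state.
- ctrl.read_state(): the state, without advancing time (a new reading comes with each control period).
- ctrl.get_image(name): name is "scene" or "top"; returns a dict with "color" (384x512x3 uint8, red, green, blue), "camera_matrix" (3x3 intrinsics, pixels), "dist_coeffs" ([k1, k2, p1, p2, k3] as OpenCV has them; the pictures are not rectified), "rvec" (rotation vector, rad) and "tvec" (3), from world to camera coordinates, as OpenCV has them. Camera axes: x right, y down, z forward; pixel columns grow to the right and rows downward; lengths in m; the calibration is good to about 2 mm. A picture is of the moment at which its call begins. There is no depth.
- ctrl.finish_job(): hands the job in; it is judged then, once.
The state is a dict: "clock": time; "joint_pos": joint angles; "joint_vel": joint speeds; "tau": joint torques, N m; "ee_pos": TCP position; "tcp_rot": TCP orientation; "ft_force": force on the tool from outside, world axes, zero at the start; "ft_torque": the same for the moment, N m; "gripper_width": finger opening in m; "finger_force": force on a finger pad.
Only numpy, scipy, OpenCV 4.12 (cv2) and the standard library are available. Lean on these libraries where they do the work, as an engineer would, in place of code of your own. Each camera call takes 0.05 s, during which the arm holds its last target. There are 200 camera calls.

## Working session

There is one attempt and no reset: what is moved stays moved. The work goes in short steps, Python scripts to look and compute and a tool call to move; the robot and the scene stay as the last step left them, time stands still between calls to the robot, and variables do not carry over. Pictures are saved under pics/ and viewed, at most 10 in all, crops included, and the job is handed in when it is done.

Besides the shell and the picture viewer there is one more tool, called after "Call:" as name(argument=value, ...), one argument or row to a line, values as JSON. jog_arm: Moves the arm, as the interface text tells. Its arguments: {"type":"object","properties":{"series":{"type":"array","items":{"type":"array","items":{"type":"number"}}},"grip":{"type":"number"},"grip_force":{"type":"number"}},"required":["series"]}

```bash
mkdir -p pics; ls; cat > h.py <<'E'
import numpy as np,cv2
from bench import ctrl
def img(n,f=None):
    d=ctrl.get_image(n)
    if f: cv2.imwrite('pics/'+f,cv2.cvtColor(d['color'],cv2.COLOR_RGB2BGR))
    return d
def ray(d,px,z):
    p=cv2.undistortPoints(np.array(px,float).reshape(-1,1,2),np.array(d['camera_matrix']),np.array(d['dist_coeffs'])).reshape(-1,2)
    R=cv2.Rodrigues(np.array(d['rvec'],float))[0];t=np.array(d['tvec'],float).reshape(3)
    c=-R.T@t;v=np.c_[p,np.ones(len(p))]@R
    return c+v*((z-c[2])/v[:,2])[:,None]
def proj(d,P):
    return cv2.projectPoints(np.array(P,float),np.array(d['rvec'],float),np.array(d['tvec'],float),np.array(d['camera_matrix']),np.array(d['dist_coeffs']))[0].reshape(-1,2)
E
python3 - <<'E'
from h import *
img('top','t1.png');img('scene','s1.png')
s=ctrl.read_state();print(s['clock'],s['ee_pos'],s['tcp_rot'],s['ft_force'],s['gripper_width'])
E
```

```text
pics
0.1 [0.21087999 0.50765187 0.21816137] [[-9.23458834e-01  3.83697246e-01 -4.54020462e-04]
 [ 3.83697507e-01  9.23458394e-01 -9.03694607e-04]
 [ 7.25238749e-05 -1.00873129e-03 -9.99999489e-01]] [ 0.54165239  0.34566814 -0.47682877] 0.09290363522140561
```

View pics/t1.png

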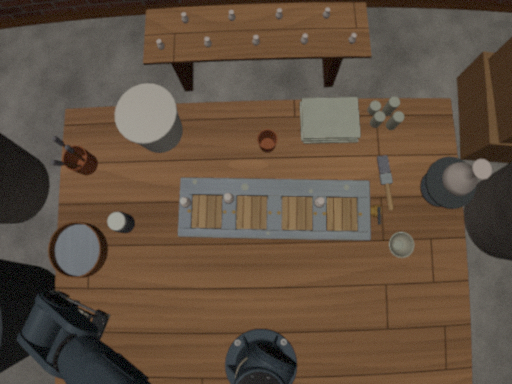

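View pics/s1.png

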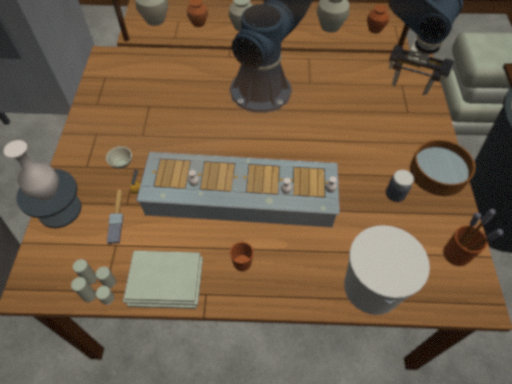

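The top view shows the trough at about (275,210), with covers at columns 207, 252, 297 and 342 (cover_1 on the left). The vases are at (185,202), (228,198) and (320,202). Next I measure the covers.

```bash
python3 - <<'E'
from h import *
for n,box,in_ in (('top',(180,180,370,242),0),('scene',(142,152,340,205),0)):
    d=img(n);c=d['color'];hsv=cv2.cvtColor(c,cv2.COLOR_RGB2HSV)
    m=((hsv[...,1]>80)&(hsv[...,0]<30)).astype(np.uint8)
    x0,y0,x1,y1=box;k=np.zeros_like(m);k[y0+4:y1-4,x0+4:x1-4]=m[y0+4:y1-4,x0+4:x1-4]
    k=cv2.morphologyEx(k,cv2.MORPH_OPEN,np.ones((3,3)))
    for ct in cv2.findContours(k,0,2)[0]:
        if cv2.contourArea(ct)<150: continue
        w=ray(d,ct.reshape(-1,2),.1)[:,:2].astype(np.float32)
        r=cv2.minAreaRect(w);print(n,cv2.boundingRect(ct),np.round(r[0],4),np.round(r[1],3),round(r[2],1))
d=img('top')
p=ray(d,[(185,202),(228,198),(320,202)],.15);print(p)
E
```

```text
top (323, 197, 34, 34) [ 0.5049 -0.272 ] [0.111 0.107] 86.2
top (282, 197, 30, 33) [ 0.5097 -0.1293] [0.097 0.107] 88.4
top (237, 196, 30, 33) [0.5164 0.0203] [0.097 0.107] 88.7
top (192, 195, 30, 33) [0.523  0.1706] [0.098 0.108] 89.0
scene (294, 168, 31, 29) [0.5239 0.1688] [0.098 0.11 ] 89.0
scene (247, 165, 32, 29) [0.5175 0.0177] [0.1   0.109] 87.8
scene (201, 162, 33, 29) [ 0.5115 -0.1326] [0.1  0.11] 87.4
scene (155, 160, 35, 28) [ 0.5055 -0.2816] [0.101 0.11 ] 88.2
scene (267, 156, 69, 6) [0.4297 0.1457] [0.021 0.231] 2.0
[[ 0.54737435  0.23308122  0.15      ]
 [ 0.55737896  0.09319309  0.15      ]
 [ 0.53763793 -0.20173956  0.15      ]]
```

Call:
jog_arm(
  series=[
    [0.027,-0.034,0,2],
    [0.054,-0.067,0,5],
    [0.081,-0.101,0,8],
    [0.108,-0.134,0,11],
    [0.135,-0.168,0,14],
    [0.162,-0.202,0,17],
    [0.189,-0.235,0,20.2],
    [0.216,-0.269,0,20.2],
    [0.243,-0.302,-0.02,20.2],
    [0.27,-0.336,-0.05,20.2],
  ],
  grip=0,
)

```text
clock: 1.08
ee_pos: [0.4689, 0.1881, 0.1838]
tcp_rot: [[-0.999, 0.042, 0.004], [0.042, 0.999, 0.001], [-0.004, 0.001, -1.0]]
ft_force: [0.1, 1.0, -0.4]
gripper_width: 0.0309
finger_force: 0.0
```

Call:
jog_arm(
  series=[
    [0,0,-0.02,0],
    [0,0,-0.04,0],
    [0,0,-0.05,0],
    [0,0,-0.056,0],
    [0,0,-0.06,0],
    [0,0,-0.062,0],
    [0,0,-0.064,0],
    [0,0,-0.066,0],
    [0,0,-0.067,0],
    [0,0,-0.067,0],
  ],
)

```text
clock: 1.92
ee_pos: [0.4667, 0.19, 0.1158]
tcp_rot: [[-0.999, 0.041, 0.0], [0.041, 0.999, 0.0], [-0.0, 0.0, -1.0]]
ft_force: [-1.0, -0.1, 1.0]
gripper_width: 0.0008
finger_force: 0.0
```

Call:
jog_arm(
  series=[
    [0.005,-0.006,0,0],
    [0.01,-0.012,0,0],
    [0.0145,-0.018,0,0],
    [0.0145,-0.018,-0.004,0],
    [0.0145,-0.018,-0.008,0],
    [0.0145,-0.018,-0.011,0],
    [0.0145,-0.018,-0.014,0],
    [0.0145,-0.018,-0.015,0],
    [0.0145,-0.018,-0.0155,0],
    [0.0145,-0.018,-0.0155,0],
  ],
)

```text
clock: 2.75
ee_pos: [0.481, 0.172, 0.1]
tcp_rot: [[-0.999, 0.041, -0.0], [0.041, 0.999, -0.0], [0.0, -0.0, -1.0]]
ft_force: [0.0, 0.1, -0.1]
gripper_width: 0.0003
finger_force: 0.0
```

```bash
python3 - <<'E'
from h import *
img('scene','s2.png')
E
python3 -c "
import cv2;a=cv2.imread('pics/s2.png')[120:240,130:350];cv2.imwrite('pics/s2c.png',cv2.resize(a,None,fx=3.5,fy=3.5))"
```

```text
(no output)
```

View pics/s2c.png

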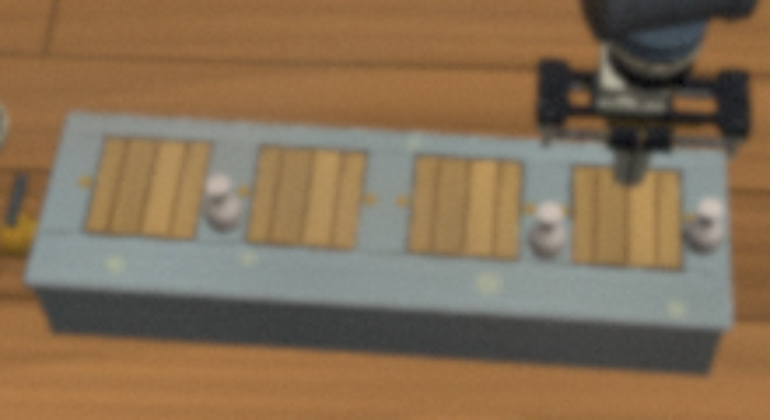

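The finger, at crop (630,180), is at cover_1's near edge strip, in the middle of its width. Now I press.

Call:
jog_arm(
  series=[
    [0,0,-0.0005,0],
    [0,0,-0.001,0],
    [0,0,-0.0015,0],
    [0,0,-0.002,0],
    [0,0,-0.0025,0],
    [0,0,-0.003,0],
    [0,0,-0.0035,0],
    [0,0,-0.004,0],
    [0,0,-0.004,0],
    [0,0,-0.004,0],
  ],
)

```text
clock: 3.63
ee_pos: [0.4814, 0.172, 0.0993]
tcp_rot: [[-0.999, 0.041, 0.001], [0.041, 0.999, 0.0], [-0.001, 0.0, -1.0]]
ft_force: [-16.9, -5.2, 43.8]
gripper_width: 0.0002
finger_force: 22.7
```

Call:
jog_arm(
  series=[
    [0,0,0.02,0],
    [0,-0.03,0.03,0],
    [-0.002,-0.065,0.03,0],
    [-0.004,-0.1,0.03,0],
    [-0.006,-0.13,0.03,0],
    [-0.006,-0.151,0.025,0],
    [-0.006,-0.151,0.015,0],
    [-0.006,-0.151,0.008,0],
    [-0.006,-0.151,0.005,0],
    [-0.006,-0.151,0.005,0],
  ],
)

```text
clock: 4.47
ee_pos: [0.4747, 0.0217, 0.1003]
tcp_rot: [[-0.999, 0.04, -0.001], [0.04, 0.999, 0.0], [0.001, 0.0, -1.0]]
ft_force: [0.2, -0.2, -0.2]
gripper_width: 0.0003
finger_force: 0.0
```

Call:
jog_arm(
  series=[
    [0,0,-0.0005,0],
    [0,0,-0.001,0],
    [0,0,-0.0015,0],
    [0,0,-0.002,0],
    [0,0,-0.0025,0],
    [0,0,-0.003,0],
    [0,0,-0.0035,0],
    [0,0,-0.0035,0],
    [0,0,-0.0035,0],
    [0,0,-0.0035,0],
  ],
)

```text
clock: 5.3
ee_pos: [0.4752, 0.0208, 0.0976]
tcp_rot: [[-0.999, 0.041, 0.0], [0.041, 0.999, -0.0], [-0.0, -0.0, -1.0]]
ft_force: [-0.2, 2.2, 3.1]
gripper_width: 0.0006
finger_force: 1.7
```

Cover_2 gave more than 2 mm at 3 N, so it is the hatch. I follow its near end down.

Call:
jog_arm(
  series=[
    [0,0,-0.003,0],
    [0,0,-0.006,0],
    [0,0,-0.009,0],
    [0,0,-0.012,0],
    [0,0,-0.015,0],
    [0.001,0,-0.018,0],
    [0.002,0,-0.021,0],
    [0.003,0,-0.024,0],
    [0.004,0,-0.027,0],
    [0.004,0,-0.028,0],
  ],
)

```text
clock: 6.13
ee_pos: [0.4789, 0.0209, 0.069]
tcp_rot: [[-0.999, 0.041, -0.001], [0.041, 0.999, 0.0], [0.001, -0.0, -1.0]]
ft_force: [-1.3, -0.2, 4.0]
gripper_width: 0.0005
finger_force: 1.4
```

Call:
jog_arm(
  series=[
    [0.001,0,0,0],
    [0.002,0,0,0],
    [0.003,0,0,0],
    [0.004,0,0,0],
    [0.005,0,0,0],
    [0.006,0,0,0],
    [0.007,0,0,0],
    [0.008,0,0,0],
    [0.008,0,0,0],
    [0.008,0,0,0],
  ],
)

```text
clock: 6.97
ee_pos: [0.4866, 0.0209, 0.0694]
tcp_rot: [[-0.999, 0.041, -0.001], [0.041, 0.999, 0.0], [0.001, 0.0, -1.0]]
ft_force: [-4.2, 0.2, -0.0]
gripper_width: 0.0005
finger_force: 2.0
```

Call:
jog_arm(
  series=[
    [0,0,0.006,0],
    [0,0,0.011,0],
    [0.003,0,0.011,0],
    [0.005,0,0.011,0],
    [0.007,0,0.011,0],
    [0.009,0,0.011,0],
    [0.01,0,0.011,0],
    [0.011,0,0.011,0],
    [0.012,0,0.011,0],
    [0.012,0,0.011,0],
  ],
)

```text
clock: 7.8
ee_pos: [0.4964, 0.0208, 0.0792]
tcp_rot: [[-0.999, 0.041, -0.007], [0.041, 0.999, -0.0], [0.007, -0.0, -1.0]]
ft_force: [-9.4, -2.1, -1.6]
gripper_width: 0.0004
finger_force: 4.2
```

```bash
python3 - <<'E'
from h import *
d=img('scene','s3.png');a=cv2.imread('pics/s3.png')[120:240,130:350]
img('top','t3.png');b=cv2.imread('pics/t3.png')[160:260,170:390]
cv2.imwrite('pics/c3.png',cv2.resize(np.vstack([a,b]),None,fx=2.7,fy=2.7))
E
```

```text
(no output)
```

View pics/c3.png

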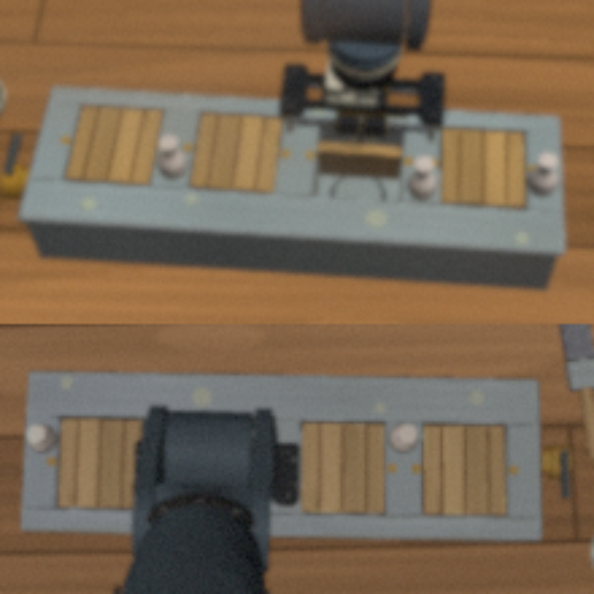

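The cover in the scene crop (360,157) now stands steeply, and the vases have not moved. I continue until it reaches the stop.

Call:
jog_arm(
  series=[
    [0.001,0,0,0],
    [0.001,0,0,0],
    [0.002,0,0,0],
    [0.002,0,0,0],
    [0.003,0,0,0],
    [0.003,0,0,0],
    [0.004,0,0,0],
    [0.004,0,0,0],
    [0.004,0,0,0],
    [0.004,0,0,0],
  ],
)

```text
clock: 8.73
ee_pos: [0.4994, 0.021, 0.0786]
tcp_rot: [[-0.999, 0.041, -0.01], [0.041, 0.999, 0.0], [0.01, -0.0, -1.0]]
ft_force: [-11.8, -0.1, -5.7]
gripper_width: 0.0006
finger_force: 5.1
```

Call:
jog_arm(
  series=[
    [0.001,0,0,0],
    [0.001,0,0,0],
    [0.002,0,0,0],
    [0.002,0,0,0],
    [0.003,0,0,0],
    [0.003,0,0,0],
    [0.003,0,0,0],
    [0.003,0,0,0],
    [0.003,0,0,0],
    [0.003,0,0,0],
  ],
)

```text
clock: 9.57
ee_pos: [0.5006, 0.0211, 0.0783]
tcp_rot: [[-0.999, 0.041, -0.014], [0.041, 0.999, 0.0], [0.014, -0.0, -1.0]]
ft_force: [-19.3, -1.3, -0.8]
gripper_width: 0.0008
finger_force: 9.5
```

The force is rising with little travel, so the cover is at the stop. I back off, lift clear and look.

Call:
jog_arm(
  series=[
    [-0.01,0,0,0],
    [-0.02,0,0,0],
    [-0.024,0,0,0],
    [-0.024,0,0.02,0],
    [-0.024,0,0.05,0],
    [-0.03,0,0.09,0],
    [-0.07,0,0.12,0],
    [-0.11,0,0.14,0],
    [-0.15,0,0.15,0],
    [-0.17,0,0.15,0],
  ],
)

```text
clock: 10.4
ee_pos: [0.3349, 0.0209, 0.2322]
tcp_rot: [[-0.999, 0.041, 0.003], [0.041, 0.999, -0.0], [-0.003, -0.0, -1.0]]
ft_force: [0.1, -0.1, 0.1]
gripper_width: 0.0004
finger_force: 0.0
```

```bash
python3 - <<'E'
from h import *
img('scene','s4.png');a=cv2.imread('pics/s4.png')[120:240,130:350]
d=img('top','t4.png');b=cv2.imread('pics/t4.png')[160:260,170:390]
cv2.imwrite('pics/c4.png',cv2.resize(np.vstack([a,b]),None,fx=2.7,fy=2.7))
import json
x=np.array([.999,-.041]);c=np.array([.517,.019])
# predicted top-edge pixels for angles
for t in (70,75,80,85,90):
    r=np.radians(t);P=[[*(c+x*(.055*np.cos(r)-s*.006*np.sin(r))),.094+.055*np.sin(r)+s*.006*np.cos(r)] for s in(1,-1)]
    print(t,proj(d,P).round(1).tolist())
hsv=cv2.cvtColor(d['color'],cv2.COLOR_RGB2HSV)
print([(v,[int(q) for q in d['color'][v,246:258].mean(0)]) for v in range(192,236)])
E
```

```text
70 [[251.4, 206.0], [251.5, 202.7]]
75 [[251.3, 207.4], [251.4, 203.9]]
80 [[251.3, 208.9], [251.4, 205.3]]
85 [[251.2, 210.4], [251.3, 206.7]]
90 [[251.2, 211.9], [251.3, 208.1]]
[(192, [117, 122, 124]), (193, [117, 121, 124]), (194, [105, 110, 113]), (195, [67, 69, 69]), (196, [50, 51, 49]), (197, [53, 54, 52]), (198, [70, 73, 71]), (199, [100, 104, 105]), (200, [116, 121, 122]), (201, [119, 124, 125]), (202, [117, 122, 124]), (203, [116, 121, 123]), (204, [111, 115, 118]), (205, [92, 96, 97]), (206, [84, 84, 83]), (207, [101, 88, 74]), (208, [124, 103, 74]), (209, [128, 106, 74]), (210, [117, 96, 67]), (211, [76, 60, 39]), (212, [58, 44, 29]), (213, [62, 47, 30]), (214, [63, 47, 30]), (215, [65, 49, 32]), (216, [73, 63, 53]), (217, [94, 93, 90]), (218, [112, 116, 118]), (219, [115, 120, 122]), (220, [113, 117, 119]), (221, [107, 112, 114]), (222, [95, 99, 101]), (223, [78, 82, 84]), (224, [80, 84, 85]), (225, [100, 104, 107]), (226, [115, 119, 122]), (227, [117, 123, 125]), (228, [118, 123, 125]), (229, [118, 121, 123]), (230, [117, 120, 122]), (231, [116, 121, 123]), (232, [116, 121, 124]), (233, [115, 120, 123]), (234, [114, 118, 122]), (235, [115, 119, 121])]
```

View pics/c4.png

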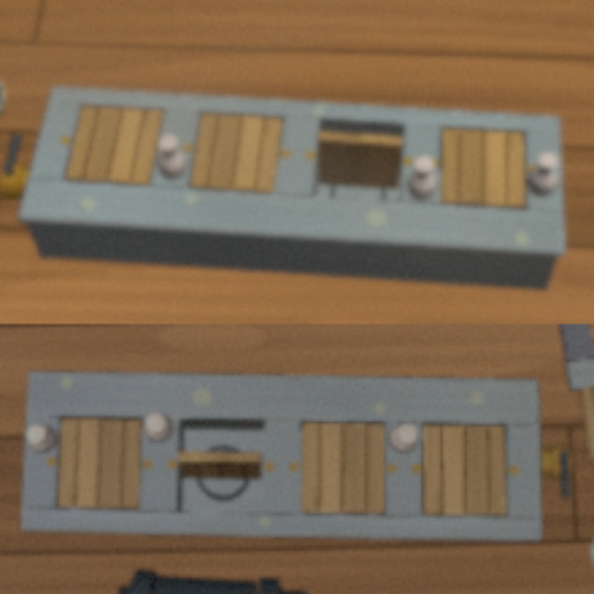

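The top-edge band spans rows 207–210.5, which matches about 85°. The hatch stands at its stop, the vases are undisturbed and the arm is clear.

```bash
python3 -c "
from bench import ctrl
print(ctrl.finish_job())"
```

```text
the job is handed in; nothing more can be done
None
```

Cover_2 was the hatch: it gave under about 3 N while cover_1 held firm (covers 3 and 4 were not pressed), and I pushed it up to about 85° and left it standing there, with the vases seen in place, the arm clear, and the job handed in after about 11 s.

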